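Lift the water bath's lid with its lever and hold it open

ROBOT

A 6-joint arm with a two-finger parallel gripper is mounted at the origin on the work surface. World frame = base frame: x ahead of the robot, y to its left, z up, the work surface at z = 0. Lengths are in m, angles in degrees, forces in N, time in s.
With the tool pointing down it reaches from about 0.375 to 0.75 m from the base axis. Payload 9 kg.
Tool frame: the origin (TCP) lies at the very end of the fingers, on their centre line; the grasp point (between the pads) lies 19 mm behind it (bot.grip_depth is the distance from the TCP to the grasp point, in m); z points along the fingers, x is the direction in which the jaws open and shut, and the axes are right-handed (so a half turn about z gives the same grasp; the last joint's range is limited). The gripper opens to 85 mm and grips with 20 to 120 N. Pads are 22 mm wide; open, the fingers measure 114 mm over their backs; the gripper's body (76 mm by 85 mm) begins 54 mm behind the grasp point. The pads swing forward as they close: fully open they stand 13 mm farther back than shut.
Start: joints at [-84.494, 5.964, 5.575, 89.605, 0, 77.527], TCP at [0.185, -0.571, 0.231] pointing down, gripper open.
Joint ranges: [-171.21, 171.21], [-48.23, 106.86], [-62.78, 66.21], [-105.2, 120.99], [-86.42, 89.51], [-180, 180]. Speed limits (degrees/s): [127.2, 127.2, 147.25, 180, 180, 180].

INTERFACE

Orientations are given as [roll, pitch, yaw] about the fixed x, y, z axes, in that order (R = Rz(yaw) Ry(pitch) Rx(roll)).
In Python, from station import readout, vision, bot gives the robot as it stands.
- The arm moves only by the tool play_rows, never from a script. Its argument "deltas" is a list that holds one entry, the list of rows, each a list of 6 numbers: the shift along the world's x, y, z in mm, then the turn, a rotation vector about the world's x, y, z in degrees. A call has 1 to 8 rows; each row is the pose to reach, as a shift and turn from the pose measured when the call began; what a row does not reach only later rows make up. A row lasts 1/8 s, in which the tool goes at most 62.5 mm and 10.7 degrees, less where a joint would pass 70% of its speed; a pose out of reach is approached as far as the arm can. A call with a gripper value outside its range is refused whole. "grip" is the closure, from 0 (fully open) to 1 (shut), set as the call begins (left out, the last holds). The fingers move at their own pace and stop on an object; "squeeze" is the grip in N (left out, the last holds). Time passes only in rows, so rows that repeat a pose let the fingers close. It gives the time, the measured TCP pose, the force and the opening at its end, in the units of the state.
- readout.sense(): the state, without advancing time (a new reading comes with each control period).
- vision.capture(name): name is "scene" or "top" or "wrist"; returns a dict with "img" (400x640x3 uint8, red, green, blue), "fx", "fy", "cx", "cy" (pixels), "view" (4x4, takes a point from world to camera coordinates). Camera axes: x right, y down, z forward; pixel columns grow to the right and rows downward; lengths in m; the calibration is good to about 2 mm. The wrist camera is an equidistant fisheye: a pixel r from the principal point sees the ray r / f radians off the axis. A picture is of the moment at which its call begins. There is no depth.
- bot.finish_job(): hands the job in, once; it reports no verdict.
The state is a dict: "clock": time; "joints": joint angles; "dq": joint speeds; "joint_torque": joint torques, N m; "position": TCP position; "tcp_rot": TCP orientation; "ft_force": force on the tool from outside, world axes, zero at the start; "ft_torque": the same for the moment, N m; "grip_width": finger opening in m.
Only numpy, scipy, OpenCV 4.12 (cv2) and the standard library are available. Lean on these libraries where they do the work, as an engineer would, in place of code of your own. Each camera call takes 0.05 s, during which the arm holds its last target. There are 200 camera calls.

TASK

Open the hot water bath for me: with your fingertips push the knob of the catch on its front round to the right until the catch is clear of the lid, then press the paddle of the lid lever right down so that the lid stands open, and finish while still holding the paddle down. Only push and press, grip nothing and use no more force than it needs; do not touch the hot lid itself, and leave the glassware standing where it is.

Things in the scene. Friction and masses are not known exactly. Their poses are not given: they have to be found in the camera images.
- bath: laboratory water bath: white steel case 260 mm deep (x), 300 mm wide, 170 mm high, fixed; place and yaw vary. Origin: centre of its footprint at bench height; -x is its front (control panel, towards the robot), +y its left side seen from the robot, z up. The lid lever is along its left side, the lid catch on its front.
- lid_pan: stainless lid, 271 x 312 mm, top 189 mm above the bench when shut, hinged along the bath's back edge, double-skinned, weight about 18 N (varies by a quarter), with a black knob (top 231 mm). Origin: middle of its front edge, on top; +x runs back along the lid to the hinge line, 279 mm away and 11 mm lower. Level when shut, tilted about 0.6 rad with the lever right down; falls shut when the lever is let go. Hot: the robot must not touch it.
- lid_lever (a joint): how far the lever is pressed, rad: 0 at rest, 0.62 at its stop. No spring or latch: the lid's weight alone pushes it back up. The lid rises nearly in proportion. It cannot move while the catch lies over the lid.
- paddle: rubber-faced plate on the free end of the lever's long arm, 75 mm long (x, along the lever), 50 wide (y), 9 thick. Origin: centre of its top face, z its normal; 245 mm above the bench at rest, where it slopes up to the robot by 0.3 rad; about 110 mm and sloping down by 0.32 at the stop. Moves on a circle about the lever bolt, upright, 182 mm left of the bath's middle. Takes 8 to 16 N at first, 4 to 9 N at the stop.
- lever_bolt (a point): centre of the level bolt the lever turns on, on the bath's left side, 164 mm above the bench. The lever is an aluminium bar 8 mm thick, 20 mm deep; bolt to paddle 225 mm along it (long end, to the robot; the paddle face is 15 mm above the bar's centre line), bolt to the roller under the lid's ear 70 mm (short end).
- catch (a joint): lid catch: flat steel bar 100 x 14 x 5 mm on an upright post, underside 191 mm up; back half lies over the lid and blocks it, front half points to the robot and carries a knob. Value: rad, 0 square across the lid's edge, clear of the lid above 1.2, stop at 1.7; starts at 0 to 0.35, grows anticlockwise from above (knob to the right seen from the robot). Stays where left; takes 1 to 2 N at the knob.
- catch_knob (a point): centre of the black upright finger knob on the front end of the catch: 16 mm across, 27 mm tall, from 196 to 223 mm above the bench, 44 mm from the pivot axis.
- catch_pivot (a point): point on the catch's upright pivot axis at the knob's mid height; 26 mm in front of the lid's front edge, 30 mm right of the bath's middle.
- beaker: empty glass beaker, 74 mm across, 90 mm tall, standing loose in front of the bath between catch and lever. Origin: centre of its underside, z up. Not part of the job; to be left standing.
- reagent: brown glass reagent bottle, 60 mm across, 150 mm tall, loose, outside the lever on the bath's left. Origin: centre of its underside, z up. Not part of the job; to be left standing.
- petri: glass petri dish, 94 mm across, 17 mm high, loose, in front of the bath at the right. Origin: centre of its underside, z up. Not part of the job; to be left standing.
- flask: conical flask, 82 mm across, 130 mm tall, loose, right of the bath. Origin: centre of its underside, z up. Not part of the job; to be left standing.
- wash: white plastic wash bottle, 64 mm across, 146 mm tall without its spout, loose, left of the lever. Origin: centre of its underside, z up. Not part of the job; to be left standing.

How it is judged (in metres and radians):
On the way, in this order (a step that is already met when the one before it is completed fails the run):
1. the catch is swung clear of the lid (over 1.25 rad) while the lid is still shut (value of joint catch above 1.25 rad and angle between lid_pan's own z axis and vertical below 0.05 rad), for 0.2 s.
2. the lid is raised by at least 0.45 rad with the fingers on the paddle (angle between lid_pan's own z axis and vertical above 0.45 rad and contact force between the fingers and paddle above 1 N), for 0.3 s.
At the end, for the whole second after the job is handed in: The catch stands clear of the lid (over 1.2 rad) and the fingers hold the paddle pressed (over 1 N of contact) with the lever down by at least 0.45 rad of its 0.62 and the lid open by at least 0.45 rad (all of step 2 and value of joint lid_lever above 0.45 rad and value of joint catch above 1.2 rad); the arm keeps its last pose, push and grip.
It fails at once if the robot touches the hot lid (contact force between any of the fingers, the arm and lid_pan above 0.5 N).
It fails at once if the paddle is pressed or struck with more than 80 N (contact force between the fingers and paddle above 80 N).
It fails at once if the paddle is taken between the fingers instead of pressed (z of the grasp point in the frame of paddle below 0.004 m and distance between the grasp point and paddle below 0.03 m and contact force between the fingers and paddle above 1 N).
It fails at once if the catch's knob is pinched between the fingers instead of pushed (distance between the grasp point and catch_knob below 0.012 m and horizontal distance between the grasp point and catch_knob below 0.006 m).
It fails at once if one of the bystanders is lifted, tipped or shoved by more than 25 mm (distance of any of beaker, reagent, petri, flask, wash from where it was at the start of the episode above 0.025 m or angle between any of beaker, reagent, petri, flask, wash's own z axis and vertical above 0.35 rad).
It also fails if it takes over 45 s, if anything falls off the work surface, if the arm or the gripper's body presses on something with over 40 N, if the wrist force passes 120 N, or if a joint passes its speed limit or range.

## Working session

There is one attempt and no reset: what is moved stays moved. The work goes in short steps, Python scripts to look and compute and a tool call to move; the robot and the scene stay as the last step left them, time stands still between calls to the robot, and variables do not carry over. Pictures are saved under pics/ and viewed, on a budget of 10 in all, crops included, one or two more only if the job needs it, and the job is handed in when it is done.

Besides the shell and the picture viewer there is one more tool, called after "Emit:" in YAML: its name, and indented under it one key for each argument. play_rows: Moves the arm, as the interface text tells. Its arguments: {"type":"object","properties":{"deltas":{"type":"array","items":{"type":"array","items":{"type":"array","items":{"type":"number"}}}},"grip":{"type":"number"},"squeeze":{"type":"number"}},"required":["deltas"]}

```bash
mkdir -p pics; ls; cat > h.py <<'E'
from station import readout, vision, bot
import numpy as np, cv2
def cap(n,f):
    c=vision.capture(n); cv2.imwrite('pics/'+f,cv2.cvtColor(c['img'],cv2.COLOR_RGB2BGR)); np.savez('pics/'+f+'.npz',**c); return c
def ray(c,u,v):
    V=np.array(c['view']);R=V[:3,:3];o=-R.T@V[:3,3]
    return o,R.T@np.array([(u-c['cx'])/c['fx'],(v-c['cy'])/c['fy'],1.])
def onz(c,u,v,z):
    o,d=ray(c,u,v); return o+d*(z-o[2])/d[2]
def proj(c,p):
    V=np.array(c['view']);q=V[:3,:3]@np.array(p)+V[:3,3]
    return c['fx']*q[0]/q[2]+c['cx'],c['fy']*q[1]/q[2]+c['cy']
E
python3 - <<'E'
from h import *
for n in ('top','scene'):
    c=cap(n,n+'1.png'); print(n,c['fx'],c['cx'],c['cy'],np.round(c['view'],3).tolist())
print(readout.sense())
E
```

```text
pics
top 417.3741240792522 319.61263556862133 204.02907729721736 [[-0.022, -1.0, -0.0, 0.013], [-0.997, 0.022, -0.078, 0.628], [0.078, -0.002, -0.997, 1.283], [0.0, 0.0, 0.0, 1.0]]
scene 418.706582105649 324.8242947299243 198.5594056815471 [[0.645, 0.764, -0.017, -0.4], [0.55, -0.479, -0.684, -0.241], [-0.53, 0.432, -0.73, 1.692], [0.0, 0.0, 0.0, 1.0]]
{'clock': 0.1, 'joints': array([-8.44939544e+01,  5.99525287e+00,  5.53185061e+00,  8.96038760e+01,
       -1.12572911e-03,  7.75277214e+01]), 'dq': array([-0.02036345, -0.05897027,  0.12783024, -0.08896047,  0.00746335,
        0.01246134]), 'joint_torque': array([ 7.36107904e-03, -5.58207214e+01,  5.04719853e+01,  1.27769689e-02,
       -1.69497634e-04,  3.26836521e-06]), 'position': array([ 0.18517903, -0.57040278,  0.23060273]), 'tcp_rot': array([-1.79986569e+02,  6.59336166e-02, -7.20216674e+01]), 'ft_force': array([-0.1561396 , -0.04253424, -0.67686439]), 'ft_torque': array([-0.06145022,  0.03292908, -0.00848238]), 'grip_width': 0.08499980779503055}
```

View pics/top1.png

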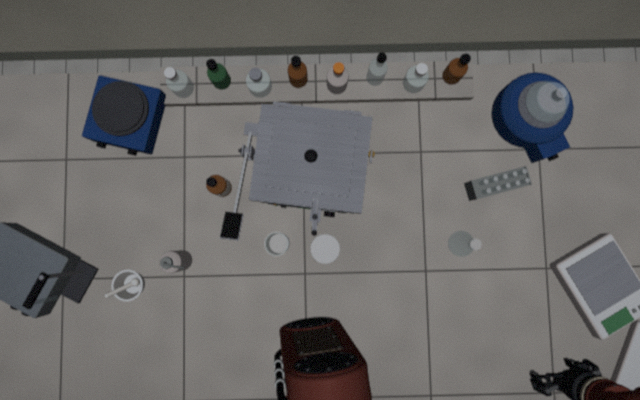

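View pics/scene1.png

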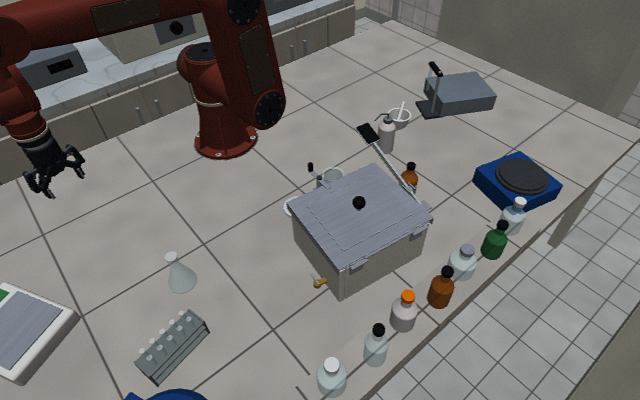

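Top view: paddle at about (231,225), catch knob (314,233), lid corners (259,103), (372,116), (362,213), (250,196). The beaker is at (277,243) and the petri dish at (325,248). I'll zoom in on that region.

```bash
python3 - <<'E'
from h import *
c=dict(np.load('pics/top1.png.npz'))
im=cv2.imread('pics/top1.png')[90:290,150:390]
cv2.imwrite('pics/crop.png',cv2.resize(im,(720,600),interpolation=cv2.INTER_CUBIC))
for n,u,v,z in [('fl',250,196,.189),('fr',362,213,.189),('bl',259,103,.178),('br',372,116,.178),('lknob',311,156,.231),('paddle',231,225,.245),('knob',314,233,.223),('pivot',315,209,.2),('beaker',277,243,.09),('petri',325,248,.017),('reagent',217,185,.15),('wash',170,262,.146)]:
    print(n,np.round(onz(c,u,v,z),3))
hsv=cv2.cvtColor(c['img'],cv2.COLOR_RGB2GRAY)
m=(hsv<45).astype(np.uint8); 
k,l,s,ce=cv2.connectedComponentsWithStats(m)
for i in range(1,k):
    if s[i,4]>15 and 150<ce[i,0]<390 and 100<ce[i,1]<290: print(s[i],ce[i])
E
```

```text
fl [0.642 0.189 0.189]
fr [ 0.588 -0.116  0.189]
bl [0.905 0.163 0.178]
br [ 0.861 -0.154  0.178]
lknob [0.741 0.019 0.231]
paddle [0.562 0.23  0.245]
knob [0.536 0.015 0.223]
pivot [0.601 0.012 0.2  ]
beaker [0.511 0.127 0.09 ]
petri [ 0.491 -0.015  0.017]
reagent [0.679 0.289 0.15 ]
wash [0.465 0.423 0.146]
[305 150  12  12 117] [310.52136752 155.45299145]
[207 177  10  10  77] [211.46753247 181.85714286]
[325 211   9   6  40] [328.975 213.5  ]
[221 213  21  26 398] [231.08291457 225.04020101]
```

View pics/crop.png

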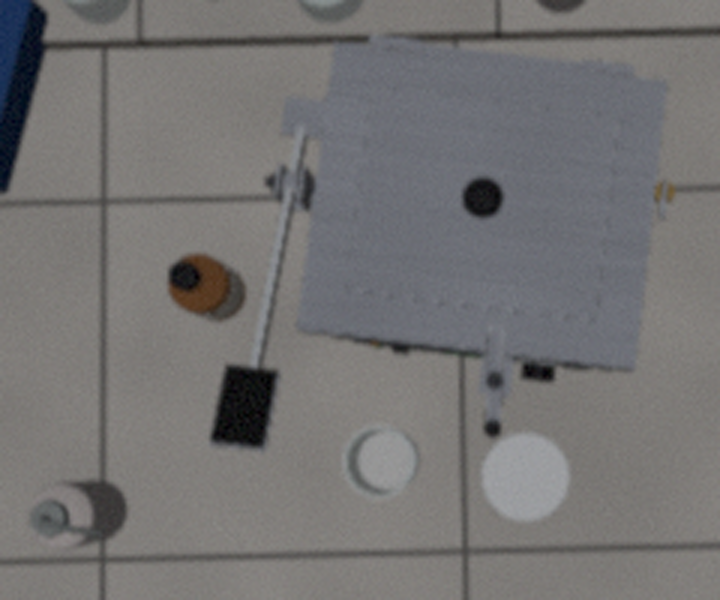

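```bash
python3 - <<'E'
from h import *
c=dict(np.load('pics/top1.png.npz'))
P=lambda x,y,z:onz(c,150+x/3-.33,90+y/3-.33,z)
fl,fr,br,bl=P(298,330,.189),P(633,369,.189),P(665,80,.178),P(335,42,.178)
k,p,pad=P(493,428,.223),P(495,380,.2),onz(c,231.1,225,.245)
print(fl,fr,br,bl,k,p,pad,np.linalg.norm(fl-fr))
d1=fl-fr; d2=(bl-fl);d3=br-fr
print([np.degrees(np.arctan2(-d[0],d[1])) *-1 for d in [d1]],[np.degrees(np.arctan2(d[1],d[0])) for d in (d2,d3)])
yaw=np.arctan2((k-k)[1],1)
for yd in (-6,-7,-8):
    y=np.radians(yd);R=np.array([[np.cos(y),-np.sin(y)],[np.sin(y),np.cos(y)]])
    mid=((fl+fr)/2)[:2]
    print(yd,'pivot,knob,pad in lid-front frame',R.T@(p[:2]-mid),R.T@(k[:2]-mid),R.T@(pad[:2]-mid),'pivot world from nominal',mid+R@[-.026,-.03])
y=np.radians(-7.5);R=np.array([[np.cos(y),-np.sin(y)],[np.sin(y),np.cos(y)]])
for piv in [mid+R@[-.026,-.03]]:
  for th in (0,.1,.3,.5,.7,.9,1.1,1.3,1.45,1.55):
    e=np.array([-np.cos(th),-np.sin(th)]);t=np.array([np.sin(th),-np.cos(th)])
    print(th,np.round(1000*(piv+R@(e*.044)),0),np.round(1000*(piv+R@(e*.044-t*.020)),0))
E
```

```text
[0.63166415 0.1920362  0.189     ] [ 0.58922918 -0.11274501  0.189     ] [ 0.86015781 -0.1519033   0.178     ] [0.90341065 0.1567238  0.178     ] [0.53807129 0.01543835 0.223     ] [0.58145004 0.01302929 0.2       ] [0.56157007 0.22962635 0.245     ] 0.3077211629767211
[np.float64(7.9263886438792825)] [np.float64(-7.403875282686045), np.float64(-8.22421200161546)]
-6 pivot,knob,pad in lid-front frame [-0.02605562 -0.02950147] [-0.06944855 -0.03163993] [-0.06846724  0.18383103] pivot world from nominal [0.58145324 0.01252768]
-7 pivot,knob,pad in lid-front frame [-0.02553678 -0.02995171] [-0.06888578 -0.03284715] [-0.07166511  0.18260811] pivot world from nominal [0.58098439 0.01303781]
-8 pivot,knob,pad in lid-front frame [-0.02501016 -0.03039282] [-0.06830202 -0.03404437] [-0.07484115  0.18132957] pivot world from nominal [0.5805245  0.01355605]
0 [537.  19.] [540.  39.]
0.1 [537.  15.] [537.  35.]
0.3 [537.   6.] [534.  26.]
0.5 [540.  -3.] [533.  16.]
0.7 [544. -10.] [533.   6.]
0.9 [549. -17.] [535.  -3.]
1.1 [556. -23.] [539. -12.]
1.3 [564. -27.] [545. -19.]
1.45 [570. -29.] [550. -24.]
1.55 [574. -30.] [554. -27.]
```

Emit:
play_rows:
  deltas:
    - [[20,40,60,0,0,10],[40,90,80,0,0,20],[70,140,80,0,0,30],[100,190,80,0,0,40],[130,240,80,0,0,50],[160,300,80,0,0,60],[190,350,80,0,0,64],[220,400,80,0,0,64]]
  grip: 1

```text
clock: 1.1
position: [0.4058, -0.1684, 0.3105]
tcp_rot: [-180.0, 0.1, -8.0]
ft_force: [1.5, -0.8, -0.0]
grip_width: -0.0003
```

Emit:
play_rows:
  deltas:
    - [[25,55,20,0,0,0],[50,110,20,0,0,0],[80,165,10,0,0,0],[110,215,0,0,0,0],[129,230,-40,0,0,0],[129,230,-80,0,0,0],[129,230,-105,0,0,0],[129,230,-106,0,0,0]]

```text
clock: 2.1
position: [0.5334, 0.0618, 0.2023]
tcp_rot: [-180.0, 0.3, -8.0]
ft_force: [-0.5, -0.1, -0.0]
grip_width: -0.0005
```

```bash
python3 - <<'E'
from h import *
c=cap('wrist','w1.png'); cap('scene','s2.png')
s=readout.sense(); print(s['position'],s['ft_force'])
a=cv2.imread('pics/w1.png');b=cv2.imread('pics/s2.png')[110:290,230:470]
cv2.imwrite('pics/v.png',np.vstack([cv2.resize(a,(480,300)),cv2.resize(b,(400,300))[:, :].copy() if 0 else cv2.copyMakeBorder(cv2.resize(b,(400,300)),0,0,0,80,0)]))
E
```

```text
[0.53482075 0.06148622 0.20517664] [0.31949817 0.14324368 0.86872509]
```

View pics/v.png

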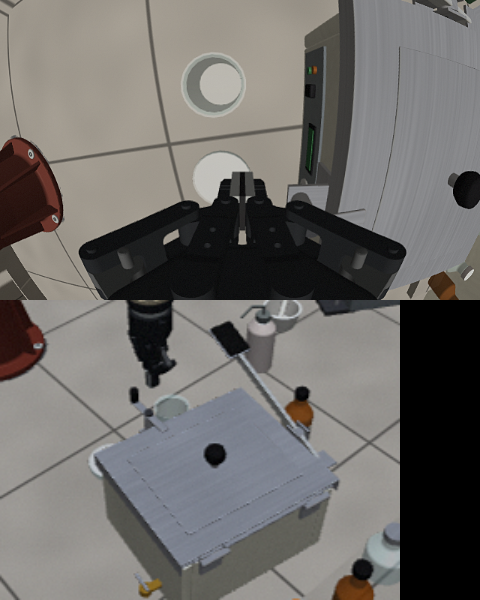

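The fingertip stands left of the knob, clear of the lid. Next I push it round the arc.

Emit:
play_rows:
  deltas:
    - [[2,-19,0,0,0,0],[0,-33,0,0,0,0],[-2,-45,0,0,0,0],[-2,-55,0,0,0,0],[0,-64,0,0,0,0],[4,-73,0,0,0,0],[10,-80,0,0,0,0],[18,-86,0,0,0,0]]

```text
clock: 3.2
position: [0.5531, -0.025, 0.205]
tcp_rot: [180.0, 0.1, -8.0]
ft_force: [-1.6, 1.5, 0.3]
grip_width: 0.0001
```

```bash
python3 - <<'E'
from h import *
cap('scene','s3.png');cap('top','t3.png')
s=readout.sense(); print(s['position'],s['ft_force'])
a=cv2.imread('pics/t3.png')[150:290,230:400];b=cv2.imread('pics/s3.png')[110:290,230:400]
cv2.imwrite('pics/v3.png',np.hstack([cv2.resize(a,(400,330)),cv2.resize(b,(400,330))]))
E
```

```text
[ 0.55356092 -0.02527446  0.20488968] [0.31911049 0.20673105 0.0460164 ]
```

View pics/v3.png

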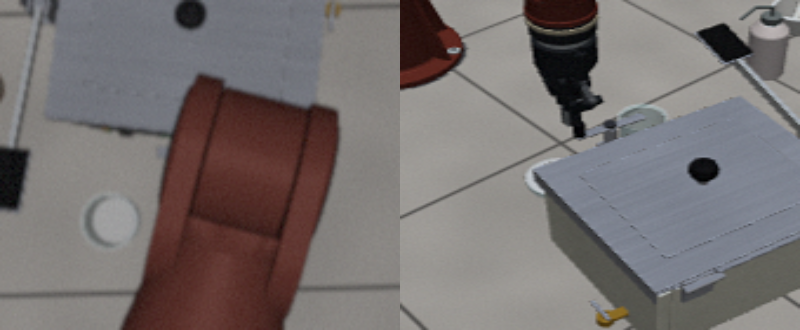

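Emit:
play_rows:
  deltas:
    - [[-15,-3,10,0,0,0],[-30,0,60,0,0,0],[-30,30,100,0,0,0],[-20,85,105,0,0,0],[-10,140,105,0,0,0],[0,195,105,0,0,0],[4,245,100,0,0,0],[4,256,95,0,0,0]]

```text
clock: 4.3
position: [0.5574, 0.2336, 0.2994]
tcp_rot: [180.0, 0.0, -7.8]
ft_force: [-0.1, 0.5, 0.2]
grip_width: 0.0001
```

```bash
python3 - <<'E'
from h import *
cap('scene','s4.png');cap('top','t4.png')
s=readout.sense(); print(s['position'],s['ft_force'])
a=cv2.imread('pics/t4.png')[150:290,230:400];b=cv2.imread('pics/s4.png')[90:270,260:430]
cv2.imwrite('pics/v4.png',np.hstack([cv2.resize(a,(400,330)),cv2.resize(b,(400,330))]))
E
```

```text
[0.5572199  0.23165722 0.29901577] [ 0.26336192 -0.76823234  0.11252677]
```

View pics/v4.png

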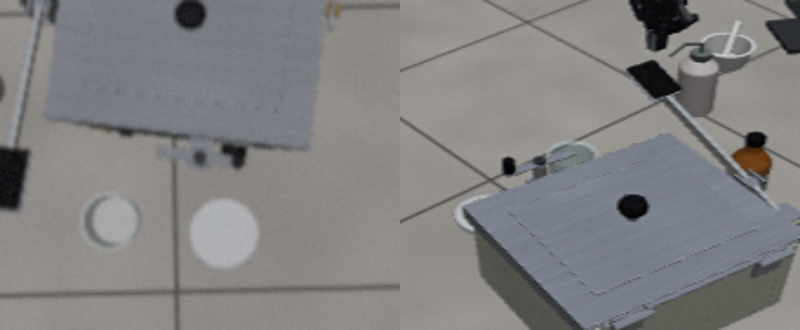

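The catch now lies parallel to the lid edge (about 1.57 rad) and the glassware hasn't moved. The fingers are over the paddle, so I lower them to contact.

Emit:
play_rows:
  deltas:
    - [[0,0,-20,0,0,0],[0,0,-35,0,0,0],[0,0,-41,0,0,0],[0,0,-45,0,0,0],[0,0,-49,0,0,0],[0,0,-53,0,0,0],[-1,0,-57,0,0,0],[-2,0,-61,0,0,0]]

```text
clock: 5.4
position: [0.5555, 0.2319, 0.2409]
tcp_rot: [-180.0, -0.1, -7.9]
ft_force: [-5.3, -0.1, 19.2]
grip_width: -0.0
```

Emit:
play_rows:
  deltas:
    - [[-3,0,-10,0,0,0],[-5,0,-20,0,0,0],[-7,1,-30,0,0,0],[-9,1,-40,0,0,0],[-10,1,-50,0,0,0],[-11,1,-60,0,0,0],[-12,1,-70,0,0,0],[-12,1,-80,0,0,0]]

```text
clock: 6.4
position: [0.5435, 0.2337, 0.1626]
tcp_rot: [-179.9, -0.2, -7.8]
ft_force: [-5.8, 1.6, 13.0]
grip_width: -0.0001
```

```bash
python3 - <<'E'
from h import *
cap('scene','s5.png')
s=readout.sense(); print(s['position'],s['ft_force'])
b=cv2.imread('pics/s5.png')[60:290,200:500]
cv2.imwrite('pics/v5.png',cv2.resize(b,(780,598)))
E
```

```text
[0.54326887 0.23357055 0.16101632] [-1.68582984  2.58931311  7.77842393]
```

View pics/v5.png

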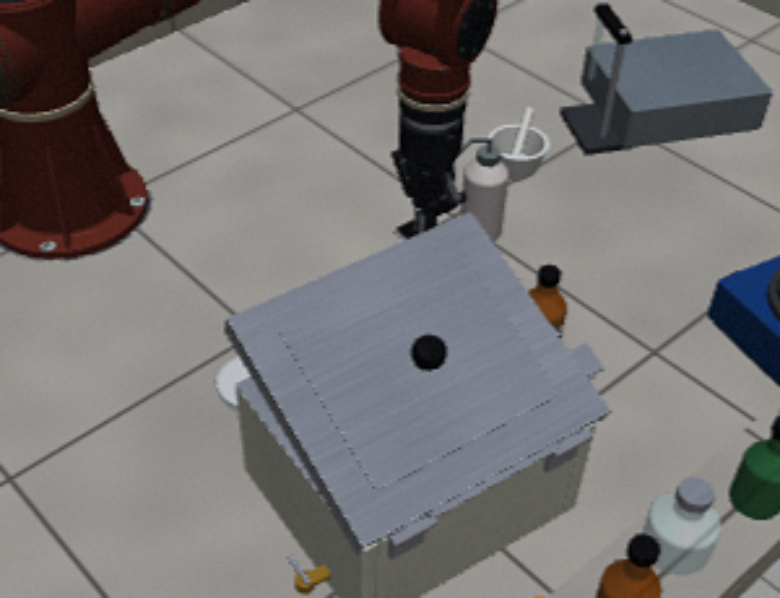

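The lid is rising and the gripper is in front of it with room to spare. I keep pressing.

Emit:
play_rows:
  deltas:
    - [[0,0,-8,0,0,0],[1,0,-16,0,0,0],[2,0,-23,0,0,0],[3,0,-30,0,0,0],[4,0,-35,0,0,0],[5,0,-40,0,0,0],[6,0,-43,0,0,0],[6,0,-43,0,0,0]]

```text
clock: 7.45
position: [0.5482, 0.2332, 0.1183]
tcp_rot: [-180.0, 0.0, -7.8]
ft_force: [-7.7, -3.3, 8.0]
grip_width: -0.0002
```

Emit:
play_rows:
  deltas:
    - [[0,0,-1,0,0,0],[0,0,-2,0,0,0],[0,0,-3,0,0,0],[0,0,-3,0,0,0],[0,0,-3,0,0,0],[0,0,-3,0,0,0]]

```text
clock: 8.2
position: [0.5483, 0.2331, 0.1167]
tcp_rot: [180.0, -0.1, -7.8]
ft_force: [-4.2, -1.9, 9.4]
grip_width: 0.0
```

```bash
python3 - <<'E'
from h import *
cap('scene','s6.png');cap('top','t6.png')
s=readout.sense(); print(s['clock'],s['position'],s['ft_force'])
a=cv2.imread('pics/t6.png')[90:290,150:390];b=cv2.imread('pics/s6.png')[60:290,200:500]
cv2.imwrite('pics/v6.png',np.hstack([cv2.resize(a,(400,333)),cv2.resize(b,(400,333))]))
E
```

```text
8.3 [0.54832618 0.23313025 0.11668808] [-5.28035069 -1.99441819 10.32550603]
```

View pics/v6.png

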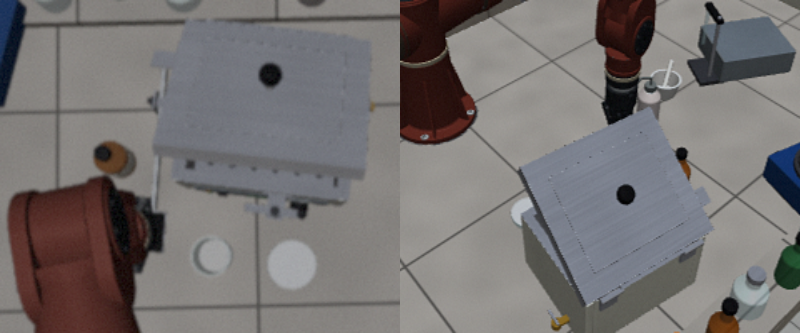

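```bash
python3 - <<'E'
from h import *
c=dict(np.load('pics/t6.png.npz'))
# front lid corners for tilt t, hinge 279 mm behind front edge, 11 mm lower
y=np.radians(-7.5);R=np.array([[np.cos(y),-np.sin(y)],[np.sin(y),np.cos(y)]]);mid=np.array([.6104,.0396])
for t in (.4,.5,.6):
    x=.279-.279*np.cos(t)+.011*np.sin(t)*1; z=.178+.279*np.sin(t)+.011*np.cos(t)
    print(t,[np.round((np.array(proj(c,[*(mid+R@[x,s*.156]),z]))-[150,90])*1.667) for s in (1,-1)])
print(bot.finish_job())
E
```

```text
0.4 [array([154., 160.]), array([362., 182.])]
0.5 [array([151., 149.]), array([364., 172.])]
0.6 [array([150., 136.]), array([367., 159.])]
the job is handed in; nothing more can be done
None
```

I pushed the catch knob round and pressed the lid lever down. I handed the job in while still holding the paddle, with no verdict reported back.

- **Catch:** I pushed the knob with closed fingertips until the bar lay parallel to the lid's front edge, about 1.57 rad by eye. It still lay that way in the last picture.
- **Lever:** By geometry it was down about 0.59 of its 0.62 rad, so just short of the stop.
- **Paddle force:** The upward force on the tool held at about 10 N at the end, and the highest reading at the end of any move was about 19 N.
- **Lid:** It stands open. Projecting the lid corners into the last top view gives about 0.45–0.5 rad tilt. That is less than the roughly 0.57 rad the lever position suggests, and I did not resolve the difference. The pixel reading is coarse and may have caught the lid's lower edge. At its low end it leaves little margin over the 0.45 rad needed.
- **Surroundings:** The arm stayed in front of the lid, with no sign of contact. The beaker, petri dish and reagent bottle looked unmoved in the last picture. The wash bottle was standing in it, and the flask was outside it but nowhere near the arm's path.

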